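# Trial-run the paddle sander and load its roller feed

### The job

Give the sander a trial run and load its feed. Flip the sander's lock-off lever fully forward, then squeeze the paddle fully home against the handle, keep it there for about two seconds and let go; then flip the lever fully back again. After that, set the long wooden blank gently on the upper half of the sloping rollers, lengthwise, and let go so that it rolls down by itself and comes to rest against the stop, leaving the other things on the bench alone.

Things in the scene. Friction and masses are not known exactly. Their poses are not given: they have to be found in the camera images.
- sander: A straight disc sander, 330 mm long, lying level, fixed in a bench stand (steel plate 360 by 110 mm, 12 mm thick). Origin on the bench right under the lock-off lever's pivot. Axes: x forward along the handle to the sanding disc, y to the side that carries the paddle, z up. Gear head and disc, 90 mm across, span 118 to 164 mm ahead of the origin, top 130 mm above the bench.
- handle_grip (a point): Centre of the handle where it is squeezed, 45 mm behind the sander's origin, 85 mm above the bench; axes as the sander. The handle is a level grey bar, 40 mm wide (y), 46 mm high (z), from 115 mm behind this point to 105 mm ahead. Below it is free down to the stand plate, except for a post 75 to 105 mm behind this point.
- paddle_face (a point): Middle of the paddle's outer face, the place to squeeze. A black bar on the handle's +y side, 155 mm long, 7 thick, 64 to 90 mm above the bench, on an upright hinge 80 mm behind this point. This point is 38 mm from the handle's middle plane at rest, 30.5 mm when home. Sprung: starts at about 4 N, 8 N to hold home, springs back when let go. With the lever back it is blocked after about 3 mm.
- paddle (a joint): Turn of the paddle, rad: 0 at rest (standing off), 0.10 fully home against the handle.
- lever_tip (a point): Middle of the free end of the lock-off lever, a flat black tab on top of the handle, 22 mm wide (across the handle), 6 thick, 34 long from its pivot. The pivot lies across the handle 114 mm above the bench, 6 mm above the handle's flat top. Back, it leans 34 degrees back of upright (end 19 mm behind the pivot, 142 mm above the bench); forward, 34 degrees ahead. Stays where left; turns with 1 to 2 N at the end.
- lock_lever (a joint): Turn of the lock-off lever, rad: 0 fully back (locked), 1.2 fully forward (towards the sanding disc, unlocked).
- blank_center (a point): Centre of the loose long wooden blank, a plain beech block 100 (x) by 50 (y) by 40 mm (z), about 0.14 kg, lying flat on the bench; the point has the block's axes.
- feed: Fixed roller feed, 270 mm long: nine free-turning steel rollers, 20 mm across, between aluminium rails 76 mm apart, sloping down at 8 degrees (0.14 rad) to a stop plate beside the sanding disc. Origin on the bench under the feed's middle. Axes: x level, pointing downhill to the stop; z up. The rollers' tops are 62 mm above the bench at the middle; the rails rise 6 mm above the rollers' tops.
- feed_load (a point): A good place for the blank's centre when it is set on the rollers, in the feed's upper half, midway between the rails; axes as the feed. The plane of the rollers' tops is 20 mm below this point, measured square to the slope. Rollers run from 65 mm uphill of here down to the stop.
- feed_home (a point): Where the blank's centre lies when it rests against the stop: 123 mm downhill of feed_load along the slope, axes as the feed. The stop is a cross plate 50 mm further downhill, rising 22 mm above the rollers' tops.
- offcut_center (a point): Bystander: centre of a short wooden offcut, 55 by 50 by 40 mm, same wood as the blank, lying on the bench. Leave alone.
- mill_center (a point): Bystander: centre of a turned dark wooden mill, 48 mm across, 90 mm high, standing on the bench. Leave alone.
- tin_center (a point): Bystander: centre of a round steel wax tin, 71 mm across, 42 mm high, on the bench. Leave alone.
There are look-alikes about, which are no part of the job. Leave any blue or pink look-alike of the part that bears blank_center alone.

How it is judged:
On the way, in this order (a step that is already met when the one before it is completed fails the run):
1. the lock-off lever is flipped fully forward (1.0 rad or more) (value of joint lock_lever above 1 rad), for 0.1 s.
2. the paddle is squeezed home (0.085 rad or more) and kept there for 1.5 s (value of joint paddle above 0.085 rad), for 1.5 s.
3. the paddle is let go (under 0.015 rad) and the lever flipped fully back (under 0.2 rad) (value of joint lock_lever below 0.2 rad and value of joint paddle below 0.015 rad), for 0.1 s.
4. the blank is on the rollers, let go, its centre still at least 40 mm uphill of home (x of blank_center in the frame of feed_home between -0.2 and -0.04 m and y of blank_center in the frame of feed_home between -0.02 and 0.02 m and contact force between blank and feed above 0.2 N and contact force between blank and the fingers below 0.05 N).
At the end, for the whole second after the job is handed in: The lever is back (under 0.2 rad), the paddle sprung out (under 0.015 rad), and the blank is at rest on the rollers against the stop: its centre within 8 mm along the feed, 18 mm across and 10 mm in height of feed_home, lengthwise within 0.32 rad (the slope included) (all of step 3 and x of blank_center in the frame of feed_home between -0.008 and 0.008 m and y of blank_center in the frame of feed_home between -0.018 and 0.018 m and z of blank_center in the frame of feed_home between -0.01 and 0.01 m and angle between the x axis of blank_center and the x axis of feed_home, either way round below 0.32 rad and linear speed of blank below 0.01 m/s); the robot touches nothing.
It fails at once if the blank is dropped or thrown (faster than 0.8 m/s out of the fingers) (linear speed of blank above 0.8 m/s and contact force between blank and the fingers below 0.05 N).
It fails at once if the offcut, the mill or the tin is moved more than 30 mm (distance of any of offcut_center, mill_center, tin_center from where it was at the start of the episode above 0.03 m).
It also fails if it takes over 72 s, if anything falls off the work surface, if the arm or the gripper's body presses on something with over 40 N, if the wrist force passes 120 N, or if a joint passes its speed limit or range.

### The arm

A 7-joint arm with a two-finger parallel gripper is mounted at the origin on the work surface. World frame = base frame: x ahead of the robot, y to its left, z up, the work surface at z = 0. Lengths are in m, angles in rad, forces in N, time in s.
With the tool pointing down it reaches from about 0.4 to 0.85 m from the base axis. Payload 4.5 kg.
Tool frame: the origin (TCP) lies at the very end of the fingers, on their centre line; the grasp point (between the pads) lies 19 mm behind it (r.pinch_z is the distance from the TCP to the grasp point, in m); z points along the fingers, y is the line along which they close (so a half turn about z gives the same grasp; the last joint's range is limited). The gripper opens to 88 mm and grips with 3 to 60 N. Pads are 18 mm wide; open, the fingers measure 123 mm over their backs; the gripper's body (75 mm by 187 mm) begins 45 mm behind the grasp point.
Start: joints at [-1.279, 0.689, -0.195, 1.565, 0.157, 0.902, -0.215], TCP at [0.159, 0.604, 0.239] pointing down, gripper open.
Joint ranges: [-3.01, 3.01], [-0.46, 2.08], [-1.47, 1.51], [0.13, 2.56], [-1, 4.14], [0.04, 2.09], [-2.66, 2.66]. Speed limits (rad/s): [2.57, 2.57, 3.14, 3.14, 3.14, 3.14, 3.14].

### API

Orientations are given as a unit quaternion [x, y, z, w].
In Python, from plant import r, cams gives the robot as it stands.
- The arm moves only by the shell command python3 -m pendant 'ROWS' [FORCE]. ROWS is JSON, a list of rows, each a list of 3 entries, a list of its own where there are three numbers: the closure, from -1 (fully open) to 1 (shut), then the shift along the tool's x, y, z in mm, then the turn, a rotation vector about the tool's x, y, z in degrees. A call has 1 to 8 rows; each row shifts and turns the commanded pose from where the row before left it, along the tool's axes as they then stand; what a row does not reach is not made up. A row lasts 1/8 s, in which the tool goes at most 62.5 mm and 10.7 degrees, less where a joint would pass 70% of its speed; a pose out of reach is approached as far as the arm can. A call with a gripper value outside its range is refused whole. The fingers move at their own pace and stop on an object; FORCE is the grip in N (left out, the last holds). Time passes only in rows, so rows that do not move let the fingers close. It gives the time, the measured TCP pose, the force, the opening and the grip force at its end, in the units of the state.
- r.get_state(): the state, without advancing time (a new reading comes with each control period).
- cams.snapshot(name): name is "scene" or "top" or "wrist"; returns a dict with "img" (384x512x3 uint8, red, green, blue), "camera_matrix" (3x3 intrinsics, pixels), "camera_from_world" (4x4, takes a point from world to camera coordinates); the wrist camera has in their place "tool_from_camera" (4x4, takes a point from camera to tool coordinates, whose origin is the TCP and whose axes are the flange's). Camera axes: x right, y up, looking along -z (the intrinsics and any distortion apply to the point x, -y, -z); pixel columns grow to the right and rows downward; lengths in m; the calibration is good to about 2 mm. A picture is of the moment at which its call begins: read the wrist's pose just before it. There is no depth.
- r.finish_job(): hands the job in; it is judged then, once.
The state is a dict: "clock": time; "q": joint angles; "qd": joint speeds; "joint_torque": joint torques, N m; "tool_pos": TCP position; "eef_rot": TCP orientation; "contact_force": force on the tool from outside, world axes, zero at the start; "moment": the same for the moment, N m; "opening": opening from 0.0 (shut) to 1.0 (fully open); "finger_force": force on a finger pad.
Only numpy, scipy, OpenCV 4.12 (cv2) and the standard library are available. Lean on these libraries where they do the work, as an engineer would, in place of code of your own. Each camera call takes 0.05 s, during which the arm holds its last target. There are 200 camera calls.

## Working session

There is one attempt and no reset: what is moved stays moved. The work goes in short steps, Python scripts to look and compute and a shell command to move; the robot and the scene stay as the last step left them, time stands still between calls to the robot, and variables do not carry over. Pictures are saved under pics/ and viewed, at most 10 in all, crops included, and the job is handed in when it is done.

```bash
mkdir -p pics; ls; python3 - <<'E'
from plant import r,cams
import cv2,numpy as np
for n in("top","scene"):
    s=cams.snapshot(n); cv2.imwrite(f"pics/{n}.png",cv2.resize(s["img"][:,:,::-1],(800,600),interpolation=cv2.INTER_CUBIC))
    np.savez(f"{n}.npz",**s); print(n,s["camera_matrix"].tolist(),np.round(s["camera_from_world"],4).tolist(),s.keys())
print(r.get_state())
E
```

```text
pics
top [[491.6310970969311, 0.0, 259.061810085596], [0.0, 491.6310970969311, 194.75894852376808], [0.0, 0.0, 1.0]] [[0.0207, -0.9998, -0.0044, 0.0789], [0.9981, 0.0204, 0.0584, -0.5053], [-0.0583, -0.0056, 0.9983, -1.0564], [0.0, 0.0, 0.0, 1.0]] dict_keys(['img', 'camera_matrix', 'camera_from_world'])
scene [[407.22989950761274, 0.0, 253.79781997743862], [0.0, 407.22989950761274, 186.0873161010744], [0.0, 0.0, 1.0]] [[-0.5602, 0.828, -0.0225, 0.1989], [-0.4453, -0.2782, 0.8511, 0.1512], [0.6984, 0.4868, 0.5246, -1.3243], [0.0, 0.0, 0.0, 1.0]] dict_keys(['img', 'camera_matrix', 'camera_from_world'])
{'clock': 0.1, 'q': array([-1.2791793 ,  0.68988592, -0.19448872,  1.56623617,  0.15735767,
        0.90248514, -0.21510997]), 'qd': array([-0.00132995, -0.00279649, -0.00051574, -0.00270311, -0.00238642,
       -0.00123946, -0.00028098]), 'joint_torque': array([-2.85564827e-03, -5.28495240e+01, -1.27120592e+00, -1.53835863e+01,
       -5.25068433e-02,  1.97545960e-03,  5.39709640e-05]), 'tool_pos': array([0.15928625, 0.60378448, 0.23799933]), 'eef_rot': array([ 1.28513355e-01,  9.91707447e-01, -8.10397110e-04, -1.32278933e-05]), 'contact_force': array([-0.33755914,  0.04119569,  0.05764003]), 'moment': array([-0.01551198,  0.02332368,  0.00793531]), 'finger_force': 0.0, 'opening': 1.0036850123016359}
```

View pics/top.png

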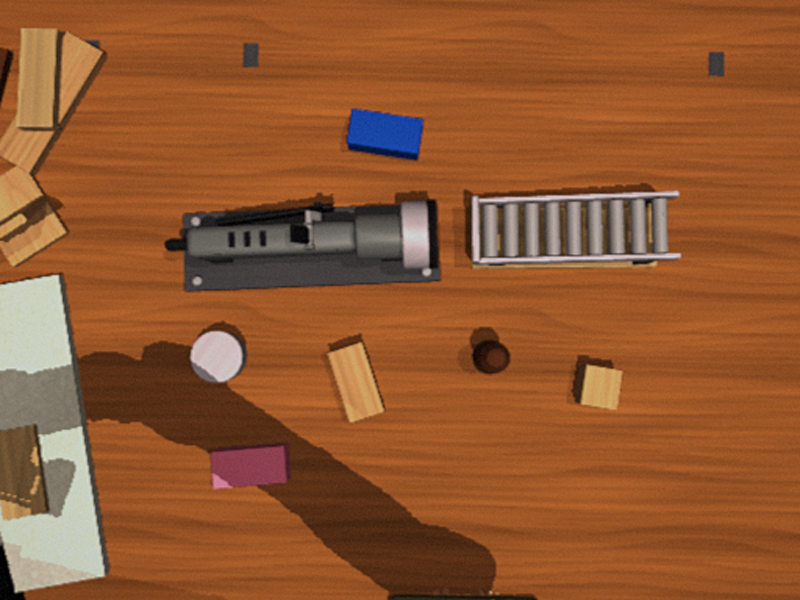

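View pics/scene.png

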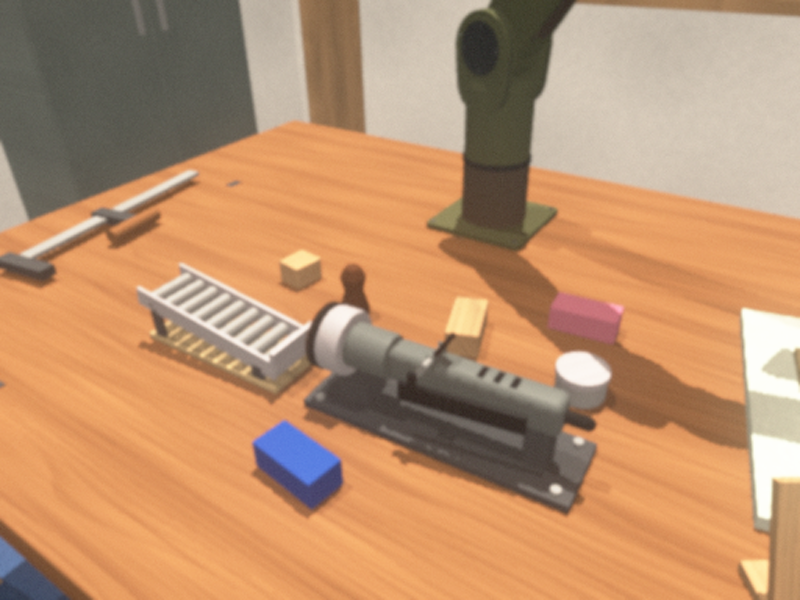

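```bash
cat > h.py <<'E'
import numpy as np
from scipy.spatial.transform import Rotation as R
def ray(n,u,v,z):
    s=np.load(n+".npz");K=s["camera_matrix"];T=s["camera_from_world"]
    d=np.linalg.inv(K)@[u,v,1];d=np.array([d[0],-d[1],-d[2]])
    c=-T[:3,:3].T@T[:3,3];w=T[:3,:3].T@d
    return c+w*(z-c[2])/w[2]
def px(n,p):
    s=np.load(n+".npz");K=s["camera_matrix"];T=s["camera_from_world"]
    c=T[:3,:3]@p+T[:3,3];q=K@[c[0],-c[1],-c[2]];return q[:2]/q[2]
E
python3 - <<'E'
import cv2,numpy as np
i=np.load("top.npz")["img"][:,:,::-1]
cv2.imwrite("pics/c1.png",cv2.resize(i[115:275,100:300],None,fx=3.6,fy=3.6,interpolation=cv2.INTER_CUBIC))
cv2.imwrite("pics/c2.png",cv2.resize(i[110:180,295:445],None,fx=5,fy=5,interpolation=cv2.INTER_CUBIC))
E
```

```text
(no output)
```

View pics/c1.png

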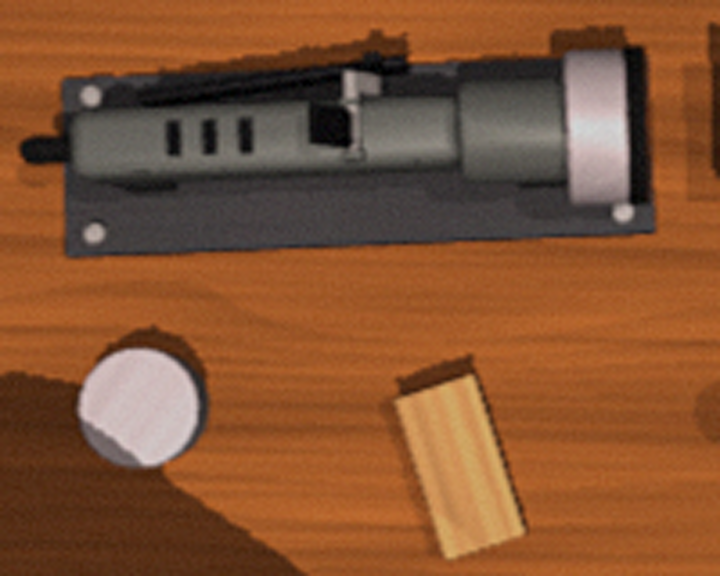

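View pics/c2.png

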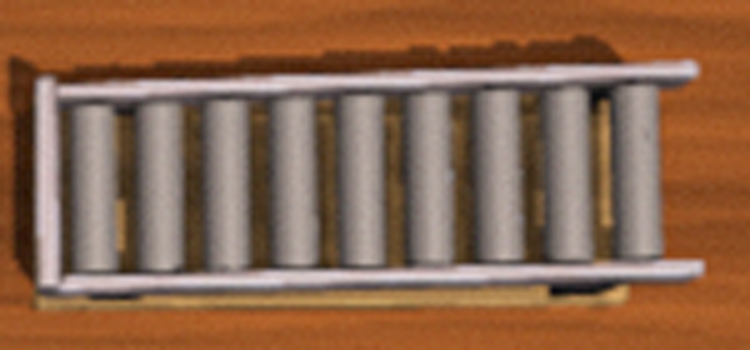

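```bash
python3 - <<'E'
from h import *
a=lambda x,y,z:ray("top",100+(x+.5)/3.6-.5,115+(y+.5)/3.6-.5,z)
b=lambda x,y,z:ray("top",295+(x+.5)/5-.5,110+(y+.5)/5-.5,z)
P=lambda l,p:print(l,np.round(p,4))
for l,x,y in("pTL",62,78),("pBL",66,256),("pBR",655,232):P(l,a(x,y,.012))
re=a(70,145,.1);fr=a(458,134.5,.1);P("hrear",re);P("hfront",fr)
d=fr-re;L=np.linalg.norm(d);print(L,np.arctan2(d[1],d[0]));P("origin est",re+d/L*.16)
P("lever tip top edge mid",a(309,124,.142));P("lev near",a(352,130,.114))
c=[a(*p,.04) for p in((395,398),(473,374),(526,533),(446,559))]
P("blank",sum(c)/4);
for i in range(4):e=c[(i+1)%4]-c[i];print(np.linalg.norm(e),np.arctan2(e[1],e[0]))
for l,x,y,dz in("r1",95,186,-.015),("r5",362,180,0),("r9",637,172,.017):P(l,b(x,y,.062+dz))
for l,x,y,dz in("rUL",58,93,-.01),("rLL",60,284,-.01),("rUR",695,70,.027),("rLR",700,268,.027),("stop",58,185,.005),("stoptopL",47,78,.006),("stoptopR",47,288,.006):P(l,b(x,y,.062+dz))
E
```

```text
pTL [0.6264 0.4052 0.012 ]
pBL [0.5172 0.3986 0.012 ]
pBR [0.5391 0.0407 0.012 ]
hrear [0.5734 0.3728 0.1   ]
hfront [0.5837 0.1555 0.1   ]
0.21759571937672922 -1.5235072238181653
origin est [0.5809 0.213  0.1   ]
lever tip top edge mid [0.5817 0.2325 0.142 ]
lev near [0.583  0.2131 0.114 ]
blank [0.3964 0.1539 0.04  ]
0.04804838877344048 -1.2517434085997867
0.09829221308270723 -2.7957489797394546
0.04925697997421856 1.9042878569896804
0.09897844262793178 0.33349647208162186
r1 [ 0.6062 -0.0247  0.047 ]
r5 [ 0.6085 -0.1348  0.062 ]
r9 [ 0.6113 -0.2442  0.079 ]
rUL [ 0.6448 -0.0079  0.052 ]
rLL [ 0.5634 -0.01    0.052 ]
rUR [ 0.6521 -0.2645  0.089 ]
rLR [ 0.5708 -0.2666  0.089 ]
stop [ 0.6031 -0.0072  0.067 ]
stoptopL [ 0.6478 -0.0018  0.068 ]
stoptopR [ 0.5597 -0.0032  0.068 ]
```

```bash
cat >> h.py <<'E'
def go(p,yaw):
    "turn (tool, deg) then shift (mm, in the final tool axes) to TCP p with tool y at world yaw (deg), tool down"
    from plant import r
    s=r.get_state();c=R.from_quat(s["eef_rot"]);a=np.radians(yaw)
    y=np.array([np.cos(a),np.sin(a),0]);z=np.array([0,0,-1.]);t=R.from_matrix(np.c_[np.cross(y,z),y,z])
    print("turn",np.round(np.degrees((c.inv()*t).as_rotvec()),1),"shift now",np.round(1000*c.inv().apply(p-s["tool_pos"]),1),"shift after turn",np.round(1000*t.inv().apply(p-s["tool_pos"]),1),
     "q7 %.2f t %.1f"%(s["q"][6],s["clock"]),"F",np.round(s["contact_force"],1),"op %.3f"%s["opening"])
E
python3 -c "
from h import *
go(np.array([.579,.262,.2]),3.2)"
```

```text
turn [-0.1  0.1 72. ] shift now [-493.  -223.5   38.4] shift after turn [-364.7  400.    38. ] q7 -0.22 t 0.1 F [-0.3  0.   0.1] op 1.004
```

```bash
python3 -m pendant '[[1,[0,0,0],[0,0,10.3]],[1,[0,0,0],[0,0,10.3]],[1,[0,0,0],[0,0,10.3]],[1,[0,0,0],[0,0,10.3]],[1,[0,0,0],[0,0,10.3]],[1,[0,0,0],[0,0,10.3]],[1,[0,0,0],[0,0,10.2]]]' 10
python3 -m pendant '[[1,[-40,44,4],[0,0,0]],[1,[-40,44,4],[0,0,0]],[1,[-40,44,4],[0,0,0]],[1,[-40,44,4],[0,0,0]],[1,[-40,44,4],[0,0,0]],[1,[-40,44,4],[0,0,0]],[1,[-40,44,4],[0,0,0]],[1,[-40,44,4],[0,0,0]]]'
python3 -m pendant '[[1,[-40,44,4],[0,0,0]],[1,[0,0,0],[0,0,0]],[1,[0,0,0],[0,0,0]]]'
python3 -c "
from h import *
go(np.array([.579,.262,.13]),3.2)"
```

```text
clock: 0.98
tool_pos: [0.1591, 0.604, 0.2383]
eef_rot: [0.689, 0.725, -0.0, 0.0]
contact_force: [-0.1, -0.6, -0.6]
opening: 0.229
finger_force: 0.0
clock: 1.98
tool_pos: [0.5299, 0.3034, 0.2062]
eef_rot: [0.687, 0.727, -0.0, -0.0]
contact_force: [0.3, 0.6, 0.9]
opening: 0.004
finger_force: 0.0
clock: 2.35
tool_pos: [0.5741, 0.2677, 0.2022]
eef_rot: [0.687, 0.727, -0.0, -0.001]
contact_force: [-0.5, 0.5, 1.2]
opening: 0.006
finger_force: 0.0
turn [-0.1 -0.   0. ] shift now [-6.   4.6 72.2] shift after turn [-6.   4.5 72.2] q7 -0.38 t 2.4 F [-0.5  0.5  1.2] op 0.006
```

```bash
python3 -m pendant '[[1,[-2,4.5,36],[0,0,0]],[1,[0,0,36],[0,0,0]],[1,[0,0,0],[0,0,0]]]'
python3 -m pendant '[[1,[-6,0,0],[0,0,0]],[1,[-6,0,0],[0,0,0]],[1,[-6,0,0],[0,0,0]],[1,[-6,0,0],[0,0,0]],[1,[-6,0,0],[0,0,0]],[1,[-6,0,0],[0,0,0]],[1,[-6,0,0],[0,0,0]],[1,[0,0,0],[0,0,0]]]'
python3 - <<'E'
from h import *
go(np.array([.582,.2165,.13]),3.2)
from plant import cams
import cv2
i=cams.snapshot("scene")["img"][190:330,180:400,::-1]
cv2.imwrite("pics/l1.png",cv2.resize(i,None,fx=3,fy=3,interpolation=cv2.INTER_CUBIC))
E
```

```text
clock: 2.72
tool_pos: [0.5759, 0.2669, 0.1283]
eef_rot: [0.686, 0.728, -0.003, -0.002]
contact_force: [-0.4, 0.1, -0.1]
opening: 0.004
finger_force: 0.0
clock: 3.72
tool_pos: [0.582, 0.2225, 0.1306]
eef_rot: [0.687, 0.726, -0.0, 0.0]
contact_force: [-0.0, 0.1, 0.7]
opening: 0.001
finger_force: 0.2
turn [-0.  0. -0.] shift now [-6.  -0.4  0.7] shift after turn [-6.  -0.4  0.6] q7 -0.32 t 3.7 F [-0.   0.1  0.7] op 0.001
```

View pics/l1.png

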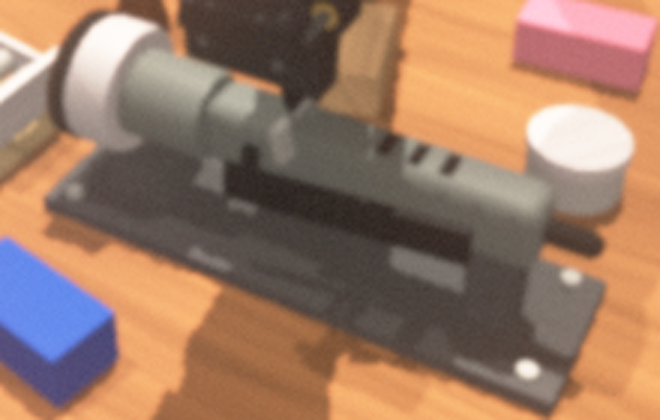

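The fingertip (about 295,100) is at the lever's pivot region; the lever is hidden behind the gripper. I'll push on until the stop is felt.

```bash
python3 -m pendant '[[1,[-2,0,0],[0,0,0]],[1,[-2,0,0],[0,0,0]],[1,[-2,0,0],[0,0,0]],[1,[0,0,0],[0,0,0]]]'
python3 -m pendant '[[1,[-1,0,0],[0,0,0]],[1,[-1,0,0],[0,0,0]],[1,[0,0,0],[0,0,0]]]'
python3 -m pendant '[[1,[-1,0,0],[0,0,0]],[1,[-1,0,0],[0,0,0]],[1,[0,0,0],[0,0,0]]]'
```

```text
clock: 4.28
tool_pos: [0.5821, 0.2174, 0.1306]
eef_rot: [0.687, 0.727, -0.0, -0.0]
contact_force: [0.1, 1.7, -0.0]
opening: 0.005
finger_force: 0.7
clock: 4.65
tool_pos: [0.5823, 0.2158, 0.1308]
eef_rot: [0.687, 0.727, 0.0, -0.0]
contact_force: [-1.3, 2.3, -0.6]
opening: 0.001
finger_force: 1.0
clock: 5.03
tool_pos: [0.5824, 0.2152, 0.1308]
eef_rot: [0.687, 0.727, 0.001, -0.001]
contact_force: [-0.7, 6.0, -0.9]
opening: 0.003
finger_force: 2.1
```

```bash
python3 -m pendant '[[1,[-1.5,0,0],[0,0,0]],[1,[-1.5,0,0],[0,0,0]],[1,[0,0,0],[0,0,0]]]'
python3 -m pendant '[[1,[15,0,0],[0,0,0]],[1,[15,0,-20],[0,0,0]],[1,[16,0,-40],[0,0,0]],[-1,[0,0,0],[0,0,0]],[-1,[0,0,0],[0,0,0]],[-1,[0,0,0],[0,0,0]],[-1,[0,0,0],[0,0,0]]]'
python3 - <<'E'
from h import *
yw=np.radians(3.2);sx=np.array([np.sin(yw),-np.cos(yw),0]);sy=np.array([np.cos(yw),np.sin(yw),0])
go(np.array([.582,.213,.058])-.05*sx+.006*sy,3.2)
from plant import cams,r
import cv2
s=cams.snapshot("top");cv2.imwrite("pics/l2.png",cv2.resize(s["img"][115:205,100:300,::-1],None,fx=4,fy=4,interpolation=cv2.INTER_CUBIC))
E
```

```text
clock: 5.4
tool_pos: [0.5824, 0.2148, 0.131]
eef_rot: [0.686, 0.728, 0.002, -0.002]
contact_force: [-0.2, 9.4, -0.0]
opening: 0.008
finger_force: 3.6
clock: 6.28
tool_pos: [0.5797, 0.2556, 0.1897]
eef_rot: [0.687, 0.726, -0.001, -0.0]
contact_force: [0.0, 0.5, 0.4]
opening: 0.434
finger_force: 0.0
turn [-0.1  0.1 -0. ] shift now [  7.5   6.1 131.7] shift after turn [  7.3   5.9 131.7] q7 -0.37 t 6.3 F [0.  0.5 0.4] op 0.434
```

View pics/l2.png

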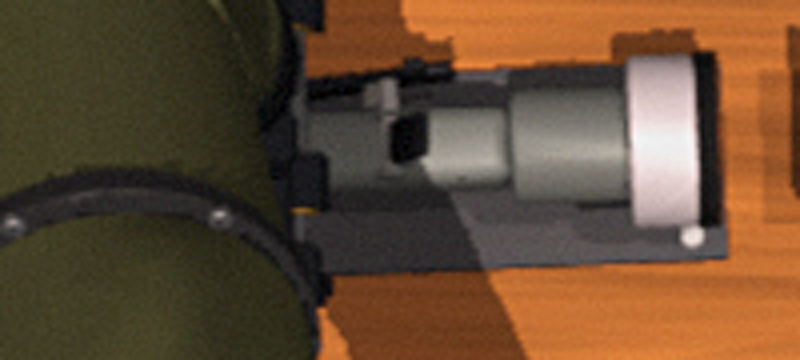

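The lever (390–428,135) now leans forward of its pivot (~391). Now I'll straddle the handle.

```bash
python3 -m pendant '[[-1,[7,6,0],[0,0,0]],[-1,[0,0,0],[0,0,0]],[-1,[0,0,0],[0,0,0]],[-1,[0,0,0],[0,0,0]]]' 25
python3 -m pendant '[[-1,[0,0,25],[0,0,0]],[-1,[0,0,25],[0,0,0]],[-1,[0,0,25],[0,0,0]],[-1,[0,0,25],[0,0,0]],[-1,[0,0,16],[0,0,0]],[-1,[0,0,15],[0,0,0]],[-1,[0,0,0],[0,0,0]]]'
python3 - <<'E'
from h import *
yw=np.radians(3.2);sx=np.array([np.sin(yw),-np.cos(yw),0]);sy=np.array([np.cos(yw),np.sin(yw),0])
go(np.array([.582,.213,.058])-.05*sx+.006*sy,3.2)
E
```

```text
clock: 6.82
tool_pos: [0.5856, 0.2637, 0.1907]
eef_rot: [0.687, 0.727, -0.0, 0.0]
contact_force: [-0.2, 0.2, -0.3]
opening: 0.939
finger_force: 0.0
clock: 7.7
tool_pos: [0.5851, 0.2636, 0.0588]
eef_rot: [0.687, 0.727, -0.001, -0.0]
contact_force: [-0.8, -0.7, 0.0]
opening: 0.998
finger_force: 0.0
turn [-0.1  0.   0. ] shift now [-0.3  0.1  0.8] shift after turn [-0.4  0.1  0.8] q7 -0.37 t 7.7 F [-0.8 -0.7  0. ] op 0.998
```

```bash
python3 -m pendant '[[1,[0,0,0],[0,0,0]],[1,[0,0,0],[0,0,0]],[1,[0,0,0],[0,0,0]],[1,[0,0,0],[0,0,0]],[1,[0,0,0],[0,0,0]]]' 25
python3 -m pendant '[[1,[0,0,0],[0,0,0]],[1,[0,0,0],[0,0,0]],[1,[0,0,0],[0,0,0]]]'
```

```text
clock: 8.32
tool_pos: [0.5848, 0.2636, 0.0603]
eef_rot: [0.687, 0.727, -0.001, -0.001]
contact_force: [-2.3, -1.0, 6.1]
opening: 0.569
finger_force: 25.0
clock: 8.7
tool_pos: [0.5848, 0.2636, 0.0603]
eef_rot: [0.687, 0.727, -0.001, -0.0]
contact_force: [-3.3, -1.9, 5.0]
opening: 0.567
finger_force: 25.0
```

```bash
python3 -m pendant '[[1,[0,0,0],[0,0,0]],[1,[0,0,0],[0,0,0]],[1,[0,0,0],[0,0,0]],[1,[0,0,0],[0,0,0]],[1,[0,0,0],[0,0,0]],[1,[0,0,0],[0,0,0]],[1,[0,0,0],[0,0,0]],[1,[0,0,0],[0,0,0]]]'
python3 -m pendant '[[1,[0,0,0],[0,0,0]],[1,[0,0,0],[0,0,0]],[1,[0,0,0],[0,0,0]],[1,[0,0,0],[0,0,0]],[1,[0,0,0],[0,0,0]],[1,[0,0,0],[0,0,0]]]'
python3 -m pendant '[[-1,[0,0,0],[0,0,0]],[-1,[0,0,0],[0,0,0]],[-1,[0,0,0],[0,0,0]],[-1,[0,0,0],[0,0,0]],[-1,[0,0,0],[0,0,0]],[-1,[0,0,0],[0,0,0]]]'
python3 -m pendant '[[-1,[0,0,-30],[0,0,0]],[-1,[0,0,-45],[0,0,0]],[-1,[0,0,-50],[0,0,0]],[1,[0,0,-15],[0,0,0]],[1,[-30,-6,0],[0,0,0]],[1,[-35,0,0],[0,0,0]],[1,[-35,0,0],[0,0,0]],[1,[0,0,0],[0,0,0]]]' 10
python3 -c "
from h import *
go(np.array([.5848,.163,.13]),3.2)"
```

```text
clock: 9.7
tool_pos: [0.5848, 0.2636, 0.0603]
eef_rot: [0.687, 0.727, -0.001, -0.0]
contact_force: [-2.7, -1.0, 4.2]
opening: 0.563
finger_force: 25.0
clock: 10.45
tool_pos: [0.5848, 0.2636, 0.0603]
eef_rot: [0.687, 0.727, -0.001, -0.0]
contact_force: [-3.6, -1.0, 4.4]
opening: 0.564
finger_force: 25.0
clock: 11.2
tool_pos: [0.5855, 0.2638, 0.0596]
eef_rot: [0.687, 0.727, -0.0, -0.0]
contact_force: [0.8, -0.6, 0.1]
opening: 0.999
finger_force: 0.0
clock: 12.2
tool_pos: [0.5852, 0.1592, 0.199]
eef_rot: [0.689, 0.725, -0.002, 0.0]
contact_force: [-0.4, 0.4, 0.9]
opening: 0.455
finger_force: 0.0
turn [-0.1  0.2 -0.3] shift now [ 4. -0. 69.] shift after turn [ 3.8 -0.2 69. ] q7 -0.24 t 12.2 F [-0.4  0.4  0.9] op 0.455
```

```bash
python3 -m pendant '[[1,[3,0,0],[0,0,0]],[1,[0,0,0],[0,0,0]],[1,[0,0,0],[0,0,0]],[1,[0,0,0],[0,0,0]],[1,[0,0,23],[0,0,0]],[1,[0,0,23],[0,0,0]],[1,[0,0,23],[0,0,0]],[1,[0,0,0],[0,0,0]]]'
python3 -m pendant '[[1,[6,0,0],[0,0,0]],[1,[6,0,0],[0,0,0]],[1,[6,0,0],[0,0,0]],[1,[6,0,0],[0,0,0]],[1,[6,0,0],[0,0,0]],[1,[6,0,0],[0,0,0]],[1,[6,0,0],[0,0,0]],[1,[0,0,0],[0,0,0]]]'
python3 -m pendant '[[1,[2,0,0],[0,0,0]],[1,[2,0,0],[0,0,0]],[1,[2,0,0],[0,0,0]],[1,[0,0,0],[0,0,0]]]'

```

```text
clock: 13.2
tool_pos: [0.5839, 0.1665, 0.1293]
eef_rot: [0.687, 0.727, -0.002, -0.001]
contact_force: [0.1, 0.3, -0.5]
opening: 0.003
finger_force: 0.0
clock: 14.2
tool_pos: [0.5826, 0.2095, 0.1304]
eef_rot: [0.687, 0.727, 0.0, -0.0]
contact_force: [0.3, -1.8, 0.6]
opening: 0.006
finger_force: 0.2
clock: 14.7
tool_pos: [0.5824, 0.2115, 0.1304]
eef_rot: [0.688, 0.726, -0.002, 0.001]
contact_force: [0.8, -6.6, -0.0]
opening: 0.005
finger_force: 2.7
```

```bash
python3 -m pendant '[[1,[1.5,0,0],[0,0,0]],[1,[1.5,0,0],[0,0,0]],[1,[0,0,0],[0,0,0]]]'
python3 -m pendant '[[1,[-15,0,0],[0,0,0]],[1,[-15,0,0],[0,0,0]],[1,[0,0,-40],[0,0,0]],[1,[0,0,-40],[0,0,0]],[-1,[0,0,-10],[0,0,0]],[-1,[0,0,0],[0,0,0]]]' 20
python3 - <<'E'
from h import *
go(np.array([.3964,.1539,.15]),109.5)
from plant import cams
import cv2
i=cams.snapshot("scene")["img"][190:290,180:400,::-1];t=cams.snapshot("top")["img"][100:200,100:320,::-1]
cv2.imwrite("pics/l3.png",cv2.resize(np.vstack([i,t]),None,fx=3,fy=3,interpolation=cv2.INTER_CUBIC))
E
```

```text
clock: 15.08
tool_pos: [0.5824, 0.2118, 0.1303]
eef_rot: [0.688, 0.725, -0.003, 0.002]
contact_force: [0.8, -9.1, 1.1]
opening: 0.004
finger_force: 4.5
clock: 15.82
tool_pos: [0.584, 0.1878, 0.221]
eef_rot: [0.687, 0.727, 0.001, -0.0]
contact_force: [0.1, 0.4, -0.1]
opening: 0.208
finger_force: 0.0
turn [ 1.000e-01 -0.000e+00 -1.063e+02] shift now [ -23.3 -189.3   70.8] shift after turn [188.2  30.6  71. ] q7 -0.27 t 15.8 F [ 0.1  0.4 -0.1] op 0.208
```

View pics/l3.png

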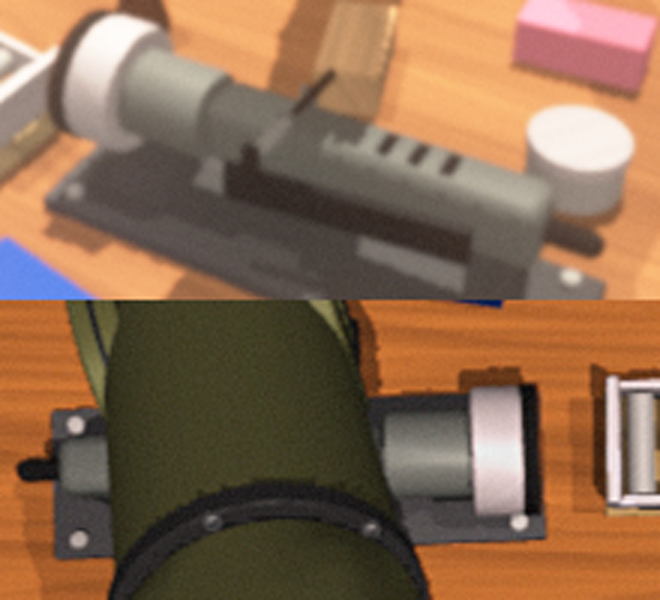

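The lever tab (300–330, 75–110) leans back again. On to the blank.

```bash
python3 -m pendant '[[-1,[0,0,0],[0,0,-10.6]],[-1,[0,0,0],[0,0,-10.6]],[-1,[0,0,0],[0,0,-10.6]],[-1,[0,0,0],[0,0,-10.6]],[-1,[0,0,0],[0,0,-10.6]],[-1,[0,0,0],[0,0,-10.6]],[-1,[0,0,0],[0,0,-10.6]],[-1,[0,0,0],[0,0,-10.6]]]'
python3 -m pendant '[[-1,[0,0,0],[0,0,-10.6]],[-1,[0,0,0],[0,0,-10.6]],[-1,[45,8,5],[0,0,0]],[-1,[48,8,10],[0,0,0]],[-1,[48,8,10],[0,0,0]],[-1,[47,6.6,10],[0,0,0]],[-1,[0,0,0],[0,0,0]],[-1,[0,0,0],[0,0,0]]]'
python3 - <<'E'
from h import *
go(np.array([.3964,.1539,.012]),109.5)
from plant import cams,r
import cv2
st=r.get_state();s=cams.snapshot("wrist");np.savez("wrist.npz",pos=st["tool_pos"],rot=st["eef_rot"],**s)
cv2.imwrite("pics/w1.png",cv2.resize(s["img"][:,:,::-1],(768,576)))
E
```

```text
clock: 16.92
tool_pos: [0.583, 0.1874, 0.2189]
eef_rot: [0.014, 1.0, -0.0, -0.002]
contact_force: [0.4, 0.2, -0.3]
opening: 0.997
finger_force: 0.0
clock: 17.92
tool_pos: [0.3971, 0.1552, 0.1853]
eef_rot: [-0.167, 0.986, 0.0, 0.0]
contact_force: [-0.2, 0.3, 1.6]
opening: 1.002
finger_force: 0.0
turn [ 0.   0.  -0.3] shift now [  1.1  -1.1 173.3] shift after turn [  1.1  -1.  173.3] q7 0.92 t 17.9 F [-0.2  0.3  1.6] op 1.002
```

View pics/w1.png

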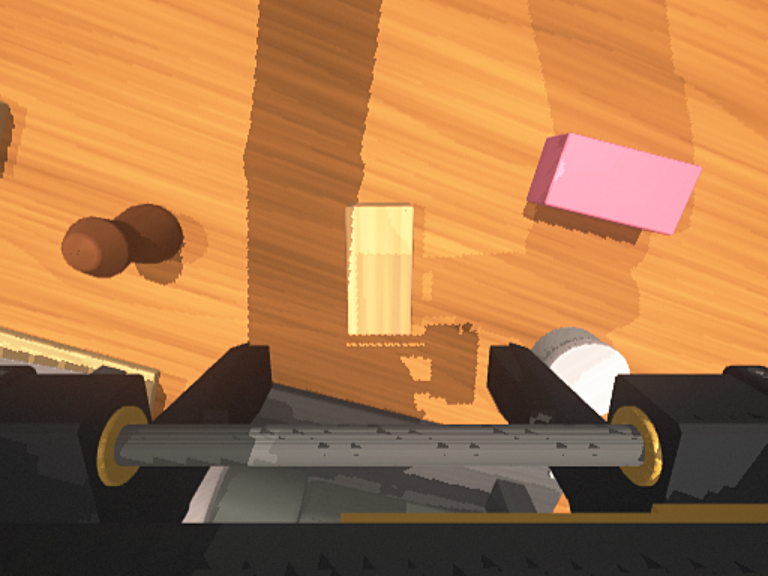

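The blank (346–413, 205–335) is square to and centred between the fingers (270/487). Descending to grip.

```bash
python3 -m pendant '[[-1,[1,-1,45],[0,0,0]],[-1,[0,0,45],[0,0,0]],[-1,[0,0,40],[0,0,0]],[-1,[0,0,25],[0,0,0]],[-1,[0,0,18],[0,0,0]],[-1,[0,0,0],[0,0,0]]]' 20
python3 -m pendant '[[1,[0,0,0],[0,0,0]],[1,[0,0,0],[0,0,0]],[1,[0,0,0],[0,0,0]],[1,[0,0,0],[0,0,0]],[1,[0,0,0],[0,0,0]]]' 20
python3 -c "
from h import *
go(np.array([.3964,.1539,.012]),109.5)"
python3 -m pendant '[[1,[0,0,-25],[0,0,0]],[1,[0,0,-45],[0,0,0]],[1,[0,0,-50],[0,0,0]],[1,[0,0,-50],[0,0,0]],[1,[0,0,-15],[0,0,0]],[1,[0,0,0],[0,0,0]]]'
```

```text
clock: 18.73
tool_pos: [0.3911, 0.1496, 0.0357]
eef_rot: [-0.168, 0.986, -0.005, -0.014]
contact_force: [-0.6, -0.1, 1.2]
opening: 1.0
finger_force: 0.0
clock: 19.35
tool_pos: [0.3899, 0.1497, 0.0371]
eef_rot: [-0.168, 0.986, -0.005, -0.013]
contact_force: [-1.2, 1.2, 2.9]
opening: 0.564
finger_force: 20.0
turn [-0.3 -1.6 -0.1] shift now [-8.2  2.  24.8] shift after turn [-7.5  1.8 25.1] q7 0.00 t 19.4 F [-1.2  1.2  2.9] op 0.564
clock: 20.1
tool_pos: [0.396, 0.1513, 0.2118]
eef_rot: [-0.167, 0.986, -0.007, -0.01]
contact_force: [0.0, -0.6, -2.0]
opening: 0.561
finger_force: 20.0
```

```bash
python3 -c "
from h import *
from plant import r
print(np.round(r.get_state()['q'],2));go(np.array([.3899,.1497,.037]),109.5)"
python3 -m pendant '[[1,[0,0,40],[0,0,0]],[1,[0,0,40],[0,0,0]],[1,[0,0,40],[0,0,0]],[1,[0,0,25],[0,0,0]],[1,[0,0,10],[0,0,0]],[1,[0,0,0],[0,0,0]]]'
python3 -c "
from h import *
from plant import r
print(np.round(r.get_state()['q'],2));go(np.array([.3899,.1497,.037]),109.5)"
```

```text
[ 0.01  0.58 -0.75  2.14  0.63  0.69  0.73]
turn [-0.6 -1.3 -0.3] shift now [  2.4   2.3 174.9] shift after turn [  6.3   0.6 174.8] q7 0.73 t 20.1 F [ 0.  -0.6 -2. ] op 0.561
clock: 20.85
tool_pos: [0.3913, 0.1485, 0.0548]
eef_rot: [-0.168, 0.986, -0.008, -0.013]
contact_force: [-0.2, 0.1, -1.5]
opening: 0.557
finger_force: 20.0
[-0.32  0.84 -0.25  2.28  1.21  0.2   0.21]
turn [-0.6 -1.6 -0.1] shift now [ 0.4  1.8 17.8] shift after turn [ 0.9  1.6 17.8] q7 0.21 t 20.9 F [-0.2  0.1 -1.5] op 0.557
```

```bash
python3 -m pendant '[[1,[0,0,6],[0,0,0]],[1,[0,0,6],[0,0,0]],[1,[0,0,5],[0,0,0]],[1,[0,0,3],[0,0,0]],[1,[0,0,0],[0,0,0]]]'
python3 -c "
from h import *
from plant import r
print(np.round(r.get_state()['q'],2));go(np.array([.3899,.1497,.037]),109.5)"
```

```text
clock: 21.48
tool_pos: [0.3923, 0.1486, 0.0368]
eef_rot: [-0.168, 0.986, -0.007, -0.01]
contact_force: [-1.2, 0.3, 4.7]
opening: 0.561
finger_force: 20.0
[-0.41  0.87 -0.11  2.29  1.48  0.1  -0.05]
turn [-0.6 -1.3 -0.2] shift now [ 1.9  1.8 -0.2] shift after turn [ 1.9  1.8 -0.2] q7 -0.05 t 21.5 F [-1.2  0.3  4.7] op 0.561
```

```bash
sed -i 's/def go(p,yaw):/def go(p,yaw,tilt=0):/; s/np.cross(y,z),y,z\])$/np.cross(y,z),y,z])*R.from_euler("y",tilt,degrees=True)/' h.py; sed -n 13,19p h.py
python3 -m pendant '[[-1,[0,0,0],[0,0,0]],[-1,[0,0,0],[0,0,0]],[-1,[0,0,0],[0,0,0]],[-1,[0,0,-30],[0,0,0]],[-1,[0,0,-30],[0,0,0]],[-1,[0,0,-20],[0,0,0]],[-1,[0,0,0],[0,8,0]],[-1,[0,0,0],[0,8,0]]]'
python3 - <<'E'
from h import *
from plant import r,cams
import cv2
print(np.round(r.get_state()['q'],2));go(np.array([.3964,.1539,.06]),109.5,15)
s=cams.snapshot("top");cv2.imwrite("pics/b1.png",cv2.resize(s["img"][190:290,150:350,::-1],None,fx=4,fy=4,interpolation=cv2.INTER_CUBIC))
E
```

```text
from plant import r
    s=r.get_state();c=R.from_quat(s["eef_rot"]);a=np.radians(yaw)
    y=np.array([np.cos(a),np.sin(a),0]);z=np.array([0,0,-1.]);t=R.from_matrix(np.c_[np.cross(y,z),y,z])*R.from_euler("y",tilt,degrees=True)
    print("turn",np.round(np.degrees((c.inv()*t).as_rotvec()),1),"shift now",np.round(1000*c.inv().apply(p-s["tool_pos"]),1),"shift after turn",np.round(1000*t.inv().apply(p-s["tool_pos"]),1),
     "q7 %.2f t %.1f"%(s["q"][6],s["clock"]),"F",np.round(s["contact_force"],1),"op %.3f"%s["opening"])
clock: 22.48
tool_pos: [0.3955, 0.1501, 0.1104]
eef_rot: [-0.164, 0.975, -0.03, -0.147]
contact_force: [1.3, -0.1, -2.1]
opening: 1.002
finger_force: 0.0
[-0.05  0.87 -0.69  1.98  0.6   0.84  0.79]
turn [-0.4 -2.2 -0.4] shift now [-16.9   3.8  47.5] shift after turn [-15.1   3.3  48.1] q7 0.79 t 22.5 F [ 1.3 -0.1 -2.1] op 1.002
```

View pics/b1.png

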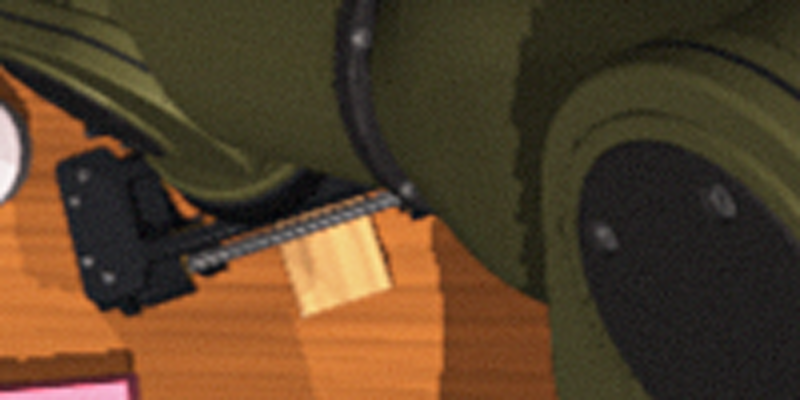

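The blank's near end (302,317)–(392,287) is visible: it moved by only about 3 mm. I'll grasp again tilted 15°, which keeps the wrist off its limit.

```bash
python3 -c "
from h import *
from plant import r
a=lambda x,y:ray('top',150+(x+.5)/4-.5,190+(y+.5)/4-.5,.04)
p=a(302,317);q=a(392,287);print(p,q);w=np.radians(19.6);c=(p+q)/2+.05*np.array([np.cos(w),np.sin(w),0]);print(c)
c[2]=.06;go(c,109.6,15);c[2]=.014;go(c,109.6,15)"
```

```text
[0.34406002 0.15745622 0.04      ] [0.36078232 0.11033222 0.04      ]
[0.39952404 0.1506668  0.04      ]
turn [-0.3 -2.3 -0.7] shift now [-15.   -0.4  46.4] shift after turn [-13.2  -0.8  47. ] q7 0.79 t 22.5 F [ 4.6  1.4 -1.7] op 0.996
turn [-0.3 -2.3 -0.7] shift now [-28.7  -0.   90.4] shift after turn [-25.1  -0.8  91.4] q7 0.79 t 22.5 F [ 4.6  1.4 -1.7] op 0.996
```

```bash
python3 -m pendant '[[-1,[0,0,0],[0,-2,-0.5]],[-1,[-13,-1,20],[0,0,0]],[-1,[0,0,27],[0,0,0]],[-1,[-3,0,12],[0,0,0]],[-1,[-3,0,12],[0,0,0]],[-1,[-3,0,10],[0,0,0]],[-1,[-3,0,10],[0,0,0]],[-1,[0,0,0],[0,0,0]]]'
python3 -c "
from h import *
from plant import r
print(np.round(r.get_state()['q'],2));go(np.array([.3995,.1507,.014]),109.6,15)"
```

```text
clock: 23.52
tool_pos: [0.3969, 0.1486, 0.0144]
eef_rot: [-0.169, 0.977, -0.027, -0.128]
contact_force: [0.7, 0.8, -0.2]
opening: 1.001
finger_force: 0.0
[-0.13  1.01 -0.55  2.03  0.8   0.61  0.65]
turn [-0.5 -0.  -0. ] shift now [-3.1  1.1 -0.4] shift after turn [-3.1  1.1 -0.4] q7 0.65 t 23.5 F [ 0.7  0.8 -0.2] op 1.001
```

```bash
python3 -m pendant '[[-1,[-3,1,0],[0,0,0]],[1,[0,0,0],[0,0,0]],[1,[0,0,0],[0,0,0]],[1,[0,0,0],[0,0,0]],[1,[0,0,0],[0,0,0]],[1,[0,0,0],[0,0,0]],[1,[0,0,0],[0,0,0]]]' 25
python3 - <<'E'
from h import *
from plant import r
s=r.get_state();o=R.from_quat(s["eef_rot"]).inv().apply(np.array([.3995,.1507,.02])-s["tool_pos"]);print(o);np.save("off.npy",o)
E
python3 -m pendant '[[1,[4,0,-15],[0,0,0]],[1,[8,0,-30],[0,0,0]],[1,[12,0,-45],[0,0,0]],[1,[12,0,-45],[0,0,0]],[1,[10,0,-40],[0,0,0]],[1,[0,0,0],[0,0,0]]]'
python3 - <<'E'
from h import *
from plant import r
o=np.load("off.npy");o[1]=0
t=R.from_matrix(np.array([[0,1,0],[1,0,0],[0,0,-1.]]).T)
a=np.radians(1.3);y=np.array([np.cos(a),np.sin(a),0]);z=np.array([0,0,-1.])
t=R.from_matrix(np.c_[np.cross(y,z),y,z])*R.from_euler("y",7,degrees=True)
tcp=np.array([.6095,-.179,.088])-t.apply(o);print("TCP",tcp)
print(np.round(r.get_state()['q'],2));go(tcp+[0,0,.08],1.3,7)
E
```

```text
clock: 24.4
tool_pos: [0.3994, 0.1506, 0.0142]
eef_rot: [-0.169, 0.977, -0.027, -0.128]
contact_force: [-0.5, 0.7, 0.5]
opening: 0.564
finger_force: 25.0
[ 1.42786141e-03 -3.91246649e-06 -5.61598846e-03]
clock: 25.15
tool_pos: [0.4007, 0.1534, 0.1978]
eef_rot: [-0.169, 0.977, -0.026, -0.125]
contact_force: [0.7, -0.5, -1.4]
opening: 0.568
finger_force: 25.0
TCP [ 0.60951663 -0.17973261  0.08225186]
[ 0.01  0.72 -0.78  1.94  0.5   0.97  0.87]
turn [-20.7  -4.7 106.5] shift now [ -91.3 -383.7   16.3] shift after turn [-339.6  201.2   -5.9] q7 0.87 t 25.1 F [ 0.7 -0.5 -1.4] op 0.568
```

```bash
python3 -m pendant '[[1,[0,0,0],[-1.88,-0.43,9.68]],[1,[0,0,0],[-1.88,-0.43,9.68]],[1,[0,0,0],[-1.88,-0.43,9.68]],[1,[0,0,0],[-1.88,-0.43,9.68]],[1,[0,0,0],[-1.88,-0.43,9.68]],[1,[0,0,0],[-1.88,-0.43,9.68]],[1,[0,0,0],[-1.88,-0.43,9.68]],[1,[0,0,0],[-1.88,-0.43,9.68]]]'
python3 -m pendant '[[1,[0,0,0],[-1.88,-0.43,9.68]],[1,[0,0,0],[-1.88,-0.43,9.68]],[1,[0,0,0],[-1.88,-0.43,9.68]],[1,[-35,22,0],[0,0,0]],[1,[-45,28,0],[0,0,0]],[1,[-45,28,0],[0,0,0]],[1,[-45,28,0],[0,0,0]],[1,[-45,25,0],[0,0,0]]]'
python3 -m pendant '[[1,[-45,25,0],[0,0,0]],[1,[-45,25,0],[0,0,0]],[1,[-35,20,0],[0,0,0]],[1,[0,0,0],[0,0,0]],[1,[0,0,0],[0,0,0]]]'
python3 - <<'E'
from h import *
go(np.array([.6095,-.1797,.1623]),1.3,7)
E
```

```text
clock: 26.15
tool_pos: [0.3986, 0.1516, 0.1943]
eef_rot: [0.496, 0.865, 0.022, -0.076]
contact_force: [0.2, 0.2, -1.5]
opening: 0.566
finger_force: 25.0
clock: 27.15
tool_pos: [0.5349, -0.0596, 0.1673]
eef_rot: [0.698, 0.714, 0.039, -0.046]
contact_force: [0.9, -0.3, -1.2]
opening: 0.567
finger_force: 25.0
clock: 27.78
tool_pos: [0.6065, -0.1793, 0.1521]
eef_rot: [0.698, 0.714, 0.039, -0.047]
contact_force: [0.7, -0.2, -2.2]
opening: 0.564
finger_force: 25.0
turn [-0.5  0.  -0. ] shift now [  0.8   2.9 -10.2] shift after turn [  0.8   3.  -10.2] q7 0.14 t 27.8 F [ 0.7 -0.2 -2.2] op 0.564
```

```bash
python3 -m pendant '[[1,[-1,3,15],[0,0,0]],[1,[-2,0,18],[0,0,0]],[1,[-2,0,16],[0,0,0]],[1,[-1,0,10],[0,0,0]],[1,[0,0,0],[0,0,0]],[1,[0,0,0],[0,0,0]]]'
python3 -m pendant '[[1,[0,0,2],[0,0,0]],[1,[0,0,2],[0,0,0]],[1,[0,0,2],[0,0,0]],[1,[0,0,0],[0,0,0]]]'
python3 -c "
from h import *
go(np.array([.6095,-.1797,.0823]),1.3,7)"
```

```text
clock: 28.52
tool_pos: [0.6109, -0.1795, 0.0943]
eef_rot: [0.698, 0.714, 0.04, -0.044]
contact_force: [0.3, 0.0, -1.0]
opening: 0.565
finger_force: 25.0
clock: 29.02
tool_pos: [0.6103, -0.1787, 0.0878]
eef_rot: [0.698, 0.714, 0.04, -0.045]
contact_force: [0.0, 0.1, -1.9]
opening: 0.568
finger_force: 25.0
turn [-0.3  0.1 -0.1] shift now [-1.7 -0.8  5.4] shift after turn [-1.7 -0.9  5.4] q7 0.13 t 29.0 F [ 0.   0.1 -1.9] op 0.568
```

```bash
python3 -m pendant '[[1,[-1,0,2],[0,0,0]],[1,[0,0,1.5],[0,0,0]],[1,[0,0,0],[0,0,0]]]'
python3 -m pendant '[[1,[0,0,1],[0,0,0]],[1,[0,0,1],[0,0,0]],[1,[0,0,0],[0,0,0]]]'
python3 -m pendant '[[1,[0,0,1],[0,0,0]],[1,[0,0,0],[0,0,0]]]'
```

```text
clock: 29.4
tool_pos: [0.6103, -0.1793, 0.0842]
eef_rot: [0.698, 0.714, 0.04, -0.045]
contact_force: [0.2, -0.2, -1.0]
opening: 0.565
finger_force: 25.0
clock: 29.78
tool_pos: [0.6105, -0.1783, 0.0837]
eef_rot: [0.698, 0.714, 0.04, -0.045]
contact_force: [-1.9, 1.2, 8.0]
opening: 0.564
finger_force: 24.9
clock: 30.02
tool_pos: [0.6105, -0.1779, 0.0836]
eef_rot: [0.698, 0.714, 0.04, -0.045]
contact_force: [-3.4, 1.7, 13.0]
opening: 0.565
finger_force: 24.9
```

```bash
python3 -m pendant '[[1,[0,0,-2],[0,0,0]],[1,[0,0,0],[0,0,0]],[-1,[0,0,0],[0,0,0]],[-1,[0,0,0],[0,0,0]],[-1,[0,0,0],[0,0,0]],[-1,[0,0,-10],[0,0,0]],[-1,[0,0,-25],[0,0,0]],[-1,[0,0,-40],[0,0,0]]]'
python3 -m pendant '[[-1,[0,-20,-45],[0,0,0]],[-1,[-30,-45,-20],[0,0,0]],[-1,[-30,-50,0],[0,0,0]],[-1,[-30,-50,0],[0,0,0]],[-1,[0,0,0],[0,0,0]],[-1,[0,0,0],[0,0,0]],[-1,[0,0,0],[0,0,0]]]'
python3 - <<'E'
from h import *
from plant import r,cams
import cv2
s=cams.snapshot("top")["img"][110:180,290:450,::-1];t=cams.snapshot("scene")["img"][150:260,80:240,::-1]
cv2.imwrite("pics/f.png",cv2.resize(np.vstack([s,t]),None,fx=3.3,fy=3.3,interpolation=cv2.INTER_CUBIC))
E
```

```text
clock: 31.02
tool_pos: [0.6103, -0.1879, 0.1582]
eef_rot: [0.698, 0.714, 0.039, -0.046]
contact_force: [0.4, 0.1, 0.2]
opening: 0.998
finger_force: 0.0
clock: 31.9
tool_pos: [0.4502, -0.2877, 0.213]
eef_rot: [0.697, 0.714, 0.041, -0.044]
contact_force: [0.3, 0.5, -0.5]
opening: 0.999
finger_force: 0.0
```

View pics/f.png

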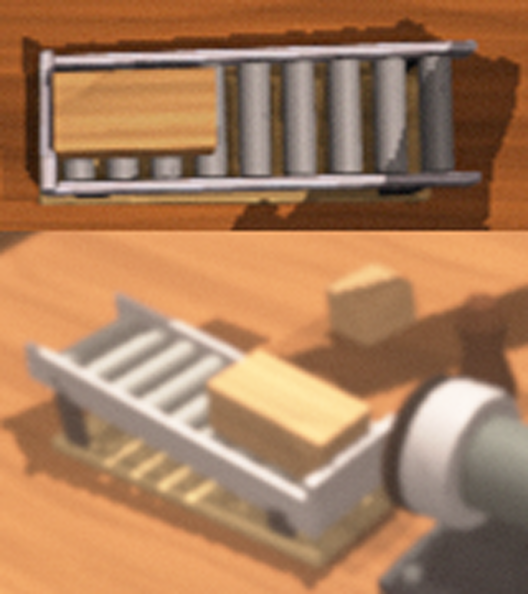

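The blank (52–217, 68–152 in the top half) lies lengthwise against the stop, about 6 mm off the middle. That is within tolerance, and the arm is clear.

```bash
python3 -m pendant '[[-1,[0,0,0],[0,0,0]],[-1,[0,0,0],[0,0,0]],[-1,[0,0,0],[0,0,0]],[-1,[0,0,0],[0,0,0]]]'; python3 -c "
from plant import r
print(r.finish_job())"
```

```text
clock: 32.5
tool_pos: [0.4486, -0.2889, 0.2125]
eef_rot: [0.698, 0.714, 0.04, -0.045]
contact_force: [-0.0, -1.0, -0.8]
opening: 1.003
finger_force: 0.0
the job is handed in; nothing more can be done
None
```

The job is handed in at 32.5 s (no verdict came back): lever flipped forward and later back, paddle squeezed home for about 2 s and let go, and the blank rolled down to rest against the stop, about 6 mm off the middle; it took a second grasp, which shifted it about 3 mm on the bench.

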